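# Shim the cereal-dispenser riser level

## Robot

A 6-joint arm with a two-finger parallel gripper is mounted at the origin on the work surface. World frame = base frame: x ahead of the robot, y to its left, z up, the work surface at z = 0. Lengths are in m, angles in rad, forces in N, time in s.
With the tool pointing down it reaches from about 0.275 to 0.85 m from the base axis. Payload 19 kg.
Tool frame: the origin (TCP) lies at the very end of the fingers, on their centre line; the grasp point (between the pads) lies behind it (arm.hold_point_z is the z of the grasp point in the tool frame, in m); z points along the fingers, y is the line along which they close (so a half turn about z gives the same grasp; the last joint's range is limited). The gripper opens to 85 mm and grips with 20 to 120 N. Pads are 22 mm wide; open, the fingers measure 114 mm over their backs; the gripper's body (76 mm by 85 mm) begins 54 mm behind the grasp point. The pads swing forward as they close: fully open they stand 13 mm farther back than shut.
Start: joints at [1.211, 0.15, 1.437, -0, 1.554, -0.134], TCP at [0.129, 0.56, 0.231] pointing down, gripper open.
Joint ranges: [-2.8, 2.8], [-0.68, 2.1], [0.12, 2.68], [-1.39, 4.53], [0.16, 2.79], [-2.81, 2.81]. Speed limits (rad/s): [1.89, 1.89, 2.22, 3.01, 3.01, 3.01].

## Interface

Orientations are given as [roll, pitch, yaw] about the fixed x, y, z axes, in that order (R = Rz(yaw) Ry(pitch) Rx(roll)).
In Python, from workcell import arm, viewer, close_job gives the robot as it stands.
- The arm moves only by the tool step_arm, never from a script. Its argument "rows" is a list of rows, each a list of 2 entries, a list of its own where there are three numbers: the shift along the tool's x, y, z in units of 0.8 m (1.0 is 0.8 m), then the turn about the tool's z in units of pi/4 rad (1.0 is pi/4 rad). A call has 1 to 5 rows; each row is the pose to reach, as a shift and turn from the pose commanded when the call began, along the tool's axes at that moment; what a row does not reach only later rows make up. A row lasts 1/12 s, in which the tool goes at most 41.7 mm and 7.16 degrees, less where a joint would pass 70% of its speed; a pose out of reach is approached as far as the arm can. A call with a number of a shift or a turn outside -1 to 1 is refused whole. A call with a gripper value outside its range is refused whole. "fingers" is the opening, from 0 (shut) to 1 (fully open), set as the call begins (left out, the last holds). The fingers move at their own pace and stop on an object; "force" is the grip in N (left out, the last holds). Time passes only in rows, so rows that repeat a pose let the fingers close. It gives the time, the measured TCP pose, the force, the opening and the grip force at its end, in the units of the state.
- arm.state(): the state, without advancing time (a new reading comes with each control period).
- viewer.capture(name): name is "scene" or "side" or "wrist"; returns a dict with "pixels" (400x640x3 uint8, red, green, blue), "fx", "fy", "cx", "cy" (pixels), "rvec" (rotation vector, rad) and "tvec" (3), from world to camera coordinates, as OpenCV has them. Camera axes: x right, y down, z forward; pixel columns grow to the right and rows downward; lengths in m; the calibration is good to about 2 mm. The wrist camera is an equidistant fisheye: a pixel r from the principal point sees the ray r / f radians off the axis. A picture is of the moment at which its call begins. There is no depth.
- close_job(): hands the job in; it is judged then, once.
The state is a dict: "clock": time; "q": joint angles; "joint_vel": joint speeds; "joint_efforts": joint torques, N m; "tool_pos": TCP position; "tcp_rot": TCP orientation; "force": force on the tool from outside, world axes, zero at the start; "torque": the same for the moment, N m; "opening": finger opening in m; "grasp_force": force on a finger pad.
Only numpy, scipy, OpenCV 4.12 (cv2) and the standard library are available. Lean on these libraries where they do the work, as an engineer would, in place of code of your own. Each camera call takes 0.05 s, during which the arm holds its last target. There are 200 camera calls.

## Task

The hinged board that carries the cereal dispenser sags at its near right corner. Fetch the wooden wedge, lay it flat on the shelf and push it, thin end first, in under that corner's steel foot until the bubble of the level on the board sits centred between its two lines, then leave it there holding the board. Push gently, do not force the board on past level or handle the board itself, and leave everything else standing where it is.

Things in the scene. Friction and masses are not known exactly. Their poses are not given: they have to be found in the camera images.
- base: Fixed dark-wood hinge block (+y) and rest post carrying the board (mm). Origin on the shelf under the board's middle; x: the way the wedge is pushed, roughly away from the robot; y: from the sagging end to the hinged end; z up. Hinge axis along x at y 125, z 49. Rest post 24 square, 30 high at x 60, y -45. Under the near right corner it is open from the front.
- riser: Elm board 160 (x) by 280 (y) by 18, top 58 above the shelf when level; origin on the hinge axis. Starts 2 degrees low at its right (-y) end. A stop lets it rise only 0.8 degrees past level: then the wedge jams and the force climbs steeply. Carries the empty cereal dispenser (to 310 high, near the hinge) and the level; it presses 4 to 7 N on the wedge.
- foot_spot (a point): Point on the shelf straight below the board's steel levelling foot (base x -65, y -115), axes as the base's. The foot is a round-ended screw 18 across, 15 behind the board's front edge; screwed out by an unknown amount: its end starts 4 to 15 above the shelf and is 8.4 higher when level, so only the bubble tells how deep the wedge must go.
- bubble (a joint): Bubble of the spirit level (body 150 by 28 by 20 along y on the board, middle at base x 15, y -55): its distance from the vial's middle in m, -0.0245 at the start (towards the hinge), 0 level, positive past level. Bubble 14 mm long, its two black lines 20 mm apart. Each 10 mm of wedge travel under load moves it about 5.8 mm.
- wedge: Plain oak wedge, 130 long (x), 44 wide (y), 0.12 kg, centre of mass at x -19; origin mid-underside. Thin end, 3 thick, at x +65; top slopes up 1 in 5 to 25 at x -45; then a square butt 20 long, 44 wide, 30 high (x -45 to -65), to push on its flat back. Grip across the sides near the centre of mass, or it swings. Friction holds it where left; pushing it under load takes up to 20 N.
- nose (a point): Middle of the wedge's thin edge, on its underside (wedge x = +65); axes as the wedge's.
- dome: Glass cake dome with knob on a white plate, 250 across, 170 high; loose bystander, origin at the centre of its underside.
- scoop: Steel ice cream scoop lying down, 218 long, round bowl 56 across and 26 high at its +x end; loose bystander, origin at the centre of its underside.
- ramekin: Grey ceramic ramekin, 84 across, 45 high; loose bystander, origin at the centre of its underside.
- coaster: Round bamboo coaster, 100 across, 9 thick; loose bystander, origin at the centre of its underside.
- jar: Glass storage jar, 90 across, 130 high; loose bystander, origin at the centre of its underside.
- tin: Tin can, 74 across, 110 high; loose bystander, origin at the centre of its underside.
- eggcup: White egg cup, 48 across, 60 high; loose bystander, origin at the centre of its underside.
- cutter: Steel ring pastry cutter, 72 across, 35 high; loose bystander, origin at the centre of its underside.

How it is judged:
By the outcome, as a careful person would: the job done as asked, in the order asked, and still so for the second after the job is handed in, with the robot touching nothing.
It also fails if it takes over 64 s, if anything falls off the work surface, if the arm or the gripper's body presses on something with over 40 N, if the wrist force passes 120 N, or if a joint passes its speed limit or range.

## Working session

There is one attempt and no reset: what is moved stays moved. The work goes in short steps, Python scripts to look and compute and a tool call to move; the robot and the scene stay as the last step left them, time stands still between calls to the robot, and variables do not carry over. Pictures are saved under pics/ and viewed, at most 10 in all, crops included, and the job is handed in when it is done.

Besides the shell and the picture viewer there is one more tool, called after "Request:" as name(argument=value, ...) on one line, values as JSON. step_arm: Moves the arm, as the interface text tells. Shifts and turns lie within -1 to 1; 1 stands for 0.8 m of shift or pi/4 rad of turn. Its arguments: {"type":"object","properties":{"rows":{"type":"array","items":{"type":"array"}},"fingers":{"type":"number"},"force":{"type":"number"}},"required":["rows"]}

```bash
mkdir -p pics; cat > h.py <<'E'
import numpy as np, cv2, pickle
from workcell import arm, viewer, close_job
def cap(n,f):
    d=viewer.capture(n); p=np.asarray(d["pixels"]); cv2.imwrite(f"pics/{f}.png",p[:,:,::-1]); pickle.dump({k:d[k] for k in d},open(f"pics/{f}.pkl","wb")); return d
def load(f): return pickle.load(open(f"pics/{f}.pkl","rb"))
def ray(d,u,v):
    x=(u-d["cx"])/d["fx"]; y=(v-d["cy"])/d["fy"]
    R,_=cv2.Rodrigues(np.array(d["rvec"],float)); t=np.array(d["tvec"],float).ravel()
    if d.get("fish"):
        r=np.hypot(x,y); s=np.sin(r)/r if r>1e-9 else 1; c=np.array([x*s,y*s,np.cos(r)])
    else: c=np.array([x,y,1.])
    return -R.T@t, R.T@c
def onz(d,u,v,z):
    o,r=ray(d,u,v); return o+r*(z-o[2])/r[2]
def proj(d,P):
    R,_=cv2.Rodrigues(np.array(d["rvec"],float)); t=np.array(d["tvec"],float).ravel()
    c=R@np.array(P,float)+t
    if d.get("fish"):
        th=np.arctan2(np.hypot(c[0],c[1]),c[2]); k=th/np.hypot(c[0],c[1])
        return d["cx"]+d["fx"]*c[0]*k, d["cy"]+d["fy"]*c[1]*k
    return d["cx"]+d["fx"]*c[0]/c[2], d["cy"]+d["fy"]*c[1]/c[2]
E
python3 - <<'E'
from h import *
for n in("scene","side","wrist"):
    d=cap(n,n+"0"); R,_=cv2.Rodrigues(np.array(d["rvec"],float)); print(n,d["fx"],d["cx"],d["cy"],(-R.T@np.array(d["tvec"]).ravel()).round(3),R.round(2).tolist())
print(arm.state(),arm.hold_point_z)
E
```

```text
scene 366.71808194027545 322.2850936332731 200.00095243358194 [ 0.912 -0.219  0.998] [[0.46, 0.89, -0.0], [0.8, -0.42, -0.43], [-0.38, 0.2, -0.9]]
side 482.4810881494341 317.3839820819653 194.20403590782385 [0.273 1.068 1.086] [[-0.97, -0.23, 0.02], [-0.17, 0.65, -0.74], [0.16, -0.73, -0.67]]
wrist 309.70691628693146 321.4236863300035 199.97224744816614 [0.052 0.578 0.373] [[0.22, 0.97, -0.0], [0.93, -0.21, 0.31], [0.3, -0.07, -0.95]]
{'clock': 0.15, 'q': array([ 1.21100648e+00,  1.50894313e-01,  1.43784631e+00,  2.02881893e-05,
        1.55381988e+00, -1.34016415e-01]), 'joint_vel': array([ 0.00025172, -0.00245197, -0.00137201,  0.00037805,  0.00059378,
        0.00118351]), 'joint_efforts': array([ 2.08623387e-03, -7.13373828e+01, -5.71050417e+01, -2.78273592e-04,
        7.19721502e-03, -1.86926093e-05]), 'tool_pos': array([0.12867556, 0.56022634, 0.23081965]), 'tcp_rot': array([-3.14063619e+00, -1.49422637e-04,  2.91581880e+00]), 'force': array([ 0.9162544 ,  0.03236501, -0.4372633 ]), 'torque': array([ 0.03424094, -0.02153511, -0.00125717]), 'grasp_force': 0.0, 'opening': 0.08541957541825453} -0.0187
```

View pics/scene0.png

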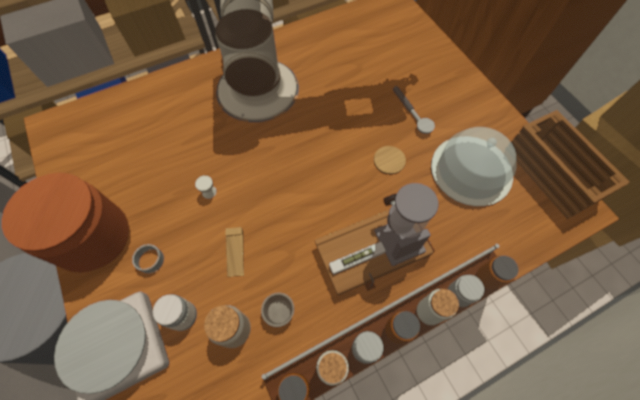

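View pics/side0.png

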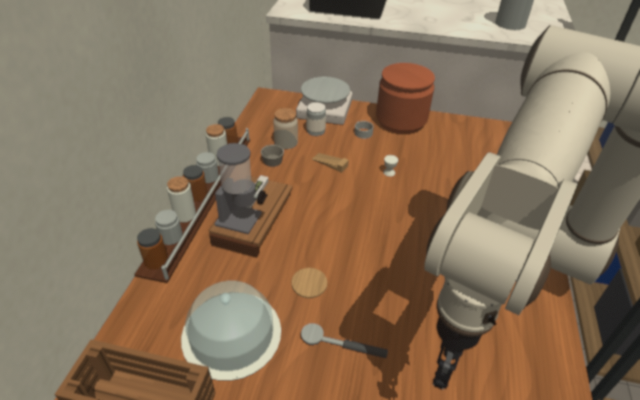

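```bash
python3 - <<'E'
from h import *
a=cv2.imread("pics/scene0.png")[165:325,180:450]; b=cv2.imread("pics/side0.png")[130:260,190:400]
a=cv2.resize(a,None,fx=2.9,fy=2.9,interpolation=2)[:, :]
cv2.imwrite("pics/c0.png",a)
d=load("scene0")
for n,(u,v,z) in dict(wa=(228,229,.03),wb=(242,229,.03),wc=(229,276,0),wd=(244,276,0),eggcup=(206,190,0),ram=(277,312,0.045),jar=(228,325,.13),cA=(317,240,.05),cB=(333,292,.05),cC=(433,248,.05),coaster=(390,160,0)).items(): print(n,onz(d,u,v,z).round(3))
E
```

```text
wa [ 0.46  -0.284  0.03 ]
wb [ 0.478 -0.249  0.03 ]
wc [ 0.576 -0.334  0.   ]
wd [ 0.595 -0.297  0.   ]
eggcup [ 0.296 -0.299  0.   ]
ram [ 0.733 -0.255  0.045]
jar [ 0.723 -0.362  0.13 ]
cA [ 0.612 -0.08   0.05 ]
cB [ 0.755 -0.108  0.05 ]
cC [0.777 0.187 0.05 ]
coaster [0.466 0.256 0.   ]
```

View pics/c0.png

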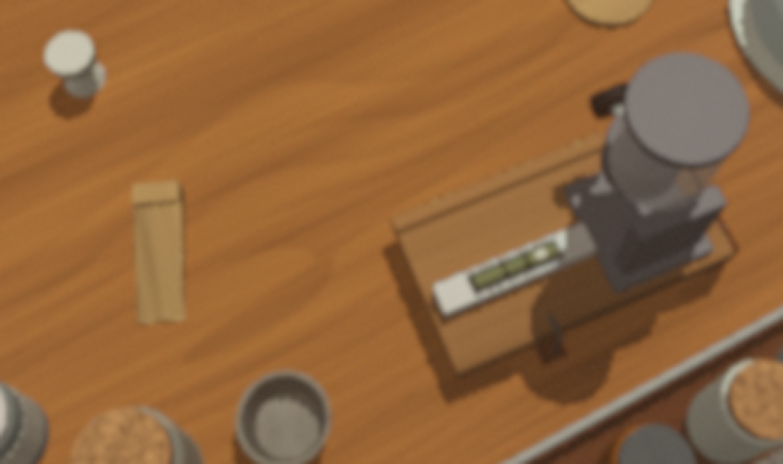

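```bash
python3 - <<'E'
from h import *
d=load("scene0")
P=lambda u,v,z: onz(d,180+u/2.9-.33,165+v/2.9-.33,z)
q={k:P(*a) for k,a in dict(A=(392,224,.049),B=(460,373,.049),C=(735,248,.0585),T1=(138,322,.003),T2=(185,321,.003),b1=(132,184,.03),b2=(181,181,.03),b3=(134,206,.03),b4=(184,202,.03)).items()}
for k in q: print(k,q[k].round(4))
A,B,C=q['A'],q['B'],q['C']
print(np.linalg.norm(B-A),np.linalg.norm(C-B),np.degrees(np.arctan2(*(B-A)[1::-1])),np.degrees(np.arctan2(-(C-B)[0],(C-B)[1])))
n=(q['T1']+q['T2'])/2; b=(q['b1']+q['b2'])/2; w=n-b; print(np.linalg.norm(w[:2]),np.degrees(np.arctan2(w[1],w[0])), n,b, (n+b)/2)
for e in("eggcup",): pass
E
```

```text
A [ 0.6136 -0.0872  0.049 ]
B [ 0.7642 -0.097   0.049 ]
C [0.7834 0.1798 0.0585]
T1 [ 0.5743 -0.3373  0.003 ]
T2 [ 0.594  -0.2976  0.003 ]
b1 [ 0.4539 -0.2898  0.03  ]
b2 [ 0.4731 -0.2464  0.03  ]
b3 [ 0.476  -0.2963  0.03  ]
b4 [ 0.4946 -0.2521  0.03  ]
0.1508533878823458 0.2776219462266687 -3.7492762144152003 -3.9777924487517553
0.13036279389979225 -22.250128062389468 [ 0.58416969 -0.31746791  0.003     ] [ 0.46351375 -0.26810594  0.03      ] [ 0.52384172 -0.29278692  0.0165    ]
```

```bash
cat >> h.py <<'E'
def to(x,y,z,yaw):
    s=arm.state(); p=s["tool_pos"]; c=s["tcp_rot"][2]
    D=np.array([x,y,z])-p; tx=np.array([np.cos(c),np.sin(c),0]); ty=np.array([np.sin(c),-np.cos(c),0])
    dy=(yaw-c+np.pi)%(2*np.pi)-np.pi
    print("rows",np.round([D@tx/.8,D@ty/.8,-D[2]/.8],4),round(-dy/(np.pi/4),4),"dist",np.linalg.norm(D).round(4),"t",s["clock"],"yaw",c.round(4))
E
python3 -c "
from h import *
to(.506,-.285,.2,2.731)"
```

```text
rows [-0.6962 -0.9241  0.0385] 0.2353 dist 0.9261 t 0.15 yaw 2.9158
```

Request:
step_arm(rows=[[[-0.696, -0.924, 0], 0.236], [[-0.696, -0.924, 0], 0.236], [[-0.696, -0.924, 0], 0.236], [[-0.696, -0.924, 0], 0.236], [[-0.696, -0.924, 0], 0.236]], fingers=1)

```text
clock: 0.57
tool_pos: [0.2136, 0.3683, 0.231]
tcp_rot: [-3.141, 0.0, 2.731]
force: [1.7, 1.2, 1.0]
opening: 0.0856
grasp_force: 0.0
```

Request:
step_arm(rows=[[[-0.66, -0.603, 0.039], 0], [[-0.66, -0.603, 0.039], 0], [[-0.66, -0.603, 0.039], 0], [[-0.66, -0.603, 0.039], 0], [[-0.66, -0.603, 0.039], 0]])

```text
clock: 0.98
tool_pos: [0.2962, 0.184, 0.2225]
tcp_rot: [3.141, 0.001, 2.731]
force: [1.7, 0.2, 0.7]
opening: 0.0857
grasp_force: 0.0
```

```bash
python3 -c "
from h import *
to(.506,-.285,.2,2.731)"
```

```text
rows [-0.4746 -0.4327  0.0281] -0.0004 dist 0.5143 t 0.9833 yaw 2.7307
```

Request:
step_arm(rows=[[[-0.475, -0.433, 0.028], 0], [[-0.475, -0.433, 0.028], 0], [[-0.475, -0.433, 0.028], 0], [[-0.475, -0.433, 0.028], 0], [[-0.475, -0.433, 0.028], 0]])

```text
clock: 1.4
tool_pos: [0.3781, 0.0015, 0.2139]
tcp_rot: [3.141, 0.001, 2.73]
force: [2.0, 2.0, 0.6]
opening: 0.0853
grasp_force: 0.0
```

Request:
step_arm(rows=[[[-0.275, -0.25, 0.016], 0], [[-0.275, -0.25, 0.016], 0], [[-0.275, -0.25, 0.016], 0], [[-0.275, -0.25, 0.016], 0], [[-0.275, -0.25, 0.016], 0]])

```text
clock: 1.82
tool_pos: [0.4635, -0.1885, 0.2046]
tcp_rot: [-3.142, -0.0, 2.73]
force: [1.2, 0.9, 0.0]
opening: 0.0854
grasp_force: 0.0
```

```bash
python3 -c "
from h import *
to(.506,-.285,.2,2.731)"
```

```text
rows [-0.097  -0.0892  0.0057] -0.0015 dist 0.1055 t 1.8167 yaw 2.7298
```

Request:
step_arm(rows=[[[-0.097, -0.089, 0.006], 0], [[-0.097, -0.089, 0.006], 0], [[-0.097, -0.089, 0.006], 0], [[-0.097, -0.089, 0.006], 0], [[-0.097, -0.089, 0.006], 0]])

```text
clock: 2.23
tool_pos: [0.5057, -0.2833, 0.199]
tcp_rot: [3.141, -0.002, 2.729]
force: [-0.4, 0.3, -1.1]
opening: 0.0856
grasp_force: 0.0
```

```bash
python3 -c "
from h import *
d=cap('wrist','w1'); print(arm.state()['tool_pos'])"
```

```text
[ 0.50562117 -0.28240044  0.199539  ]
```

View pics/w1.png

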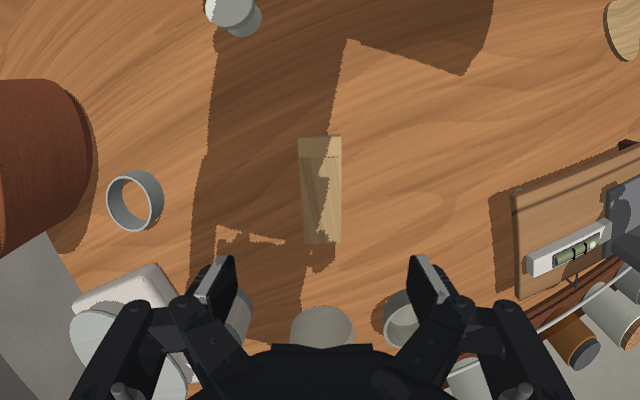

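```bash
python3 - <<'E'
from h import *
d=load("w1"); d["fish"]=1
q={k:onz(d,*a) for k,a in dict(T1=(305,242,.003),T2=(340,242,.003),b1=(298,137,.03),b2=(341,136,.03),A=(513,190,.049),B=(520,299,.049),bub=(592,243,.078)).items()}
for k in q: print(k,q[k].round(4))
n=(q['T1']+q['T2'])/2; b=(q['b1']+q['b2'])/2; w=n-b; yaw=np.arctan2(w[1],w[0]);print(np.linalg.norm(w[:2]),yaw,n,b)
t1=np.arctan2(*(q['T2']-q['T1'])[[0,1]]);t2=np.arctan2(*(q['b2']-q['b1'])[[0,1]]);print(-t1,-t2)
m=(n+b)/2; g=m[:2]-.019*np.array([np.cos(yaw),np.sin(yaw)]); print(g)
to(*g,.02,yaw+np.pi)
print(np.linalg.norm(q['B']-q['A']))
E
```

```text
T1 [ 0.575  -0.3343  0.003 ]
T2 [ 0.5921 -0.2956  0.003 ]
b1 [ 0.4558 -0.2861  0.03  ]
b2 [ 0.4722 -0.2461  0.03  ]
A [ 0.5966 -0.0861  0.049 ]
B [ 0.762  -0.0957  0.049 ]
bub [0.7096 0.017  0.078 ]
0.12911881325271343 -0.387758437495595 [ 0.58353706 -0.31495382  0.003     ] [ 0.46400417 -0.26613216  0.03      ]
-0.4142039853099194 -0.3906575725174672
[ 0.50618119 -0.28335882]
rows [-0.0011 -0.0008  0.2244] -0.0304 dist 0.1795 t 2.2833 yaw 2.7299
0.16561604481206263
```

Request:
step_arm(rows=[[[-0.001, -0.001, 0.05], -0.02], [[-0.001, -0.001, 0.1], -0.02], [[-0.001, -0.001, 0.15], -0.02], [[-0.001, -0.001, 0.2], -0.02], [[-0.001, -0.001, 0.225], -0.02]])

```text
clock: 2.7
tool_pos: [0.5045, -0.2811, 0.0162]
tcp_rot: [3.141, -0.004, 2.747]
force: [0.8, 1.3, -0.3]
opening: 0.0854
grasp_force: 0.0
```

Request:
step_arm(rows=[[[0, 0, 0.01], 0], [[0, 0, 0.018], 0], [[0, 0, 0.018], 0]])

```text
clock: 2.95
tool_pos: [0.5065, -0.2832, 0.0061]
tcp_rot: [-3.141, 0.0, 2.747]
force: [0.2, -0.2, 0.1]
opening: 0.0856
grasp_force: 0.0
```

Request:
step_arm(rows=[[[0, 0, 0], 0], [[0, 0, 0], 0], [[0, 0, 0], 0], [[0, 0, 0], 0], [[0, 0, 0], 0]], fingers=0.3, force=30)

```text
clock: 3.37
tool_pos: [0.5068, -0.2839, 0.007]
tcp_rot: [-3.141, 0.002, 2.746]
force: [-1.6, 2.1, 8.1]
opening: 0.0435
grasp_force: 30.0
```

Request:
step_arm(rows=[[[0, 0, 0], 0], [[0, 0, 0], 0], [[0, 0, 0], 0], [[0, 0, 0], 0], [[0, 0, 0], 0]])

```text
clock: 3.78
tool_pos: [0.5068, -0.2839, 0.007]
tcp_rot: [-3.141, 0.002, 2.746]
force: [-1.4, 2.1, 8.4]
opening: 0.0439
grasp_force: 30.0
```

Request:
step_arm(rows=[[[0, 0, -0.02], 0], [[0, 0, -0.05], 0], [[0, 0, -0.09], 0], [[0, 0, -0.11], 0], [[0, 0, -0.11], 0]])

```text
clock: 4.2
tool_pos: [0.5078, -0.2847, 0.0983]
tcp_rot: [-3.14, 0.006, 2.746]
force: [0.7, -0.1, -0.0]
opening: 0.0431
grasp_force: 32.0
```

```bash
python3 -c "
from h import *
to(.475,-.053,.09,3.075);print(arm.state()['force'])"
```

```text
rows [0.1493 0.2515 0.0103] -0.4187 dist 0.2341 t 4.2 yaw 2.7462
[ 0.72332174 -0.08831503 -0.00138737]
```

Request:
step_arm(rows=[[[0.02, 0.03, 0.01], -0.07], [[0.05, 0.08, 0.01], -0.15], [[0.08, 0.13, 0.01], -0.23], [[0.11, 0.18, 0.01], -0.31], [[0.135, 0.225, 0.01], -0.38]])

```text
clock: 4.62
tool_pos: [0.4766, -0.0886, 0.0852]
tcp_rot: [3.142, -0.001, 3.047]
force: [0.3, 0.3, -1.3]
opening: 0.0433
grasp_force: 32.0
```

```bash
python3 -c "
from h import *
to(.475,-.053,.09,3.075)"
```

```text
rows [ 0.0062  0.0441 -0.0061] -0.0355 dist 0.0359 t 4.6167 yaw 3.0471
```

Request:
step_arm(rows=[[[0.004, 0.03, -0.003], -0.03], [[0.004, 0.03, -0.003], -0.036], [[0.004, 0.03, -0.003], -0.036], [[0.004, 0.03, -0.003], -0.036]])

```text
clock: 4.95
tool_pos: [0.4769, -0.0663, 0.0879]
tcp_rot: [-3.141, -0.0, 3.073]
force: [-0.2, -0.8, -0.5]
opening: 0.0434
grasp_force: 32.0
```

```bash
python3 -c "
from h import *
to(.475,-.053,.09,3.075)
d=cap('wrist','w2')"
```

```text
rows [ 0.0035  0.0165 -0.0027] -0.0028 dist 0.0136 t 4.95 yaw 3.0728
```

View pics/w2.png

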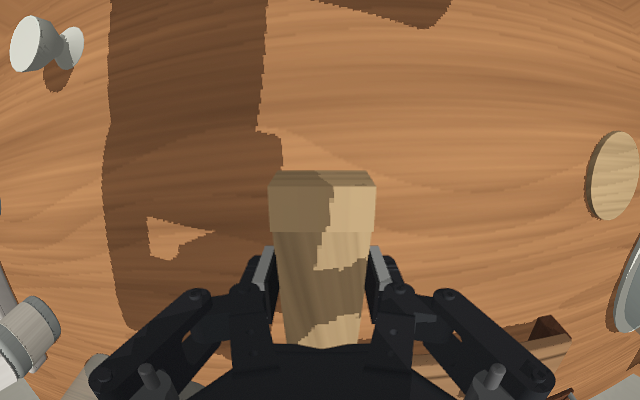

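Request:
step_arm(rows=[[[0.003, 0.017, 0.02], -0.003], [[0.003, 0.017, 0.05], -0.003], [[0.003, 0.017, 0.08], -0.003], [[0.003, 0.017, 0.095], -0.003], [[0.003, 0.017, 0.1], -0.003]])

```text
clock: 5.42
tool_pos: [0.4744, -0.053, 0.0064]
tcp_rot: [3.141, -0.003, 3.073]
force: [-12.9, 1.9, 30.9]
opening: 0.0431
grasp_force: 35.9
```

Request:
step_arm(rows=[[[0, 0, 0], 0], [[0, 0, 0], 0]])

```text
clock: 5.58
tool_pos: [0.4755, -0.0532, 0.0081]
tcp_rot: [-3.141, -0.0, 3.074]
force: [0.0, 0.6, -1.1]
opening: 0.0431
grasp_force: 32.7
```

```bash
python3 - <<'E'
from h import *
to(.475,-.053,.007,3.075); print(arm.state()['force'])
d=cap('scene','s2'); a=d["pixels"][165:325,180:450,::-1]
cv2.imwrite("pics/c2.png",cv2.resize(a,None,fx=2.9,fy=2.9,interpolation=2))
E
```

```text
rows [0.0007 0.0002 0.0013] -0.0018 dist 0.0012 t 5.5833 yaw 3.0736
[ 0.02737312  0.60697326 -1.09853941]
```

View pics/c2.png

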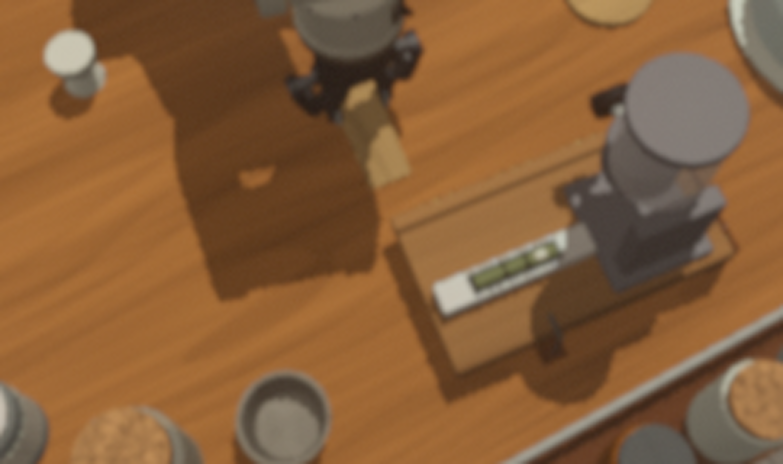

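```bash
python3 - <<'E'
from h import *
d=load("s2")
P=lambda u,v,z: onz(d,180+u/2.9-.33,165+v/2.9-.33,z)
for a in((375,188,.003),(410,172,.003),(391,221,.049),(455,200,.05),(600,142,.055)):print(P(*a).round(4))
for p in((.602,-.0865,.049),(.762,-.097,.049),(.62,.192,.058)):
    u,v=proj(d,p);print((u-180)*2.9,(v-165)*2.9)
E
```

```text
[ 0.5577 -0.0786  0.003 ]
[ 0.5588 -0.0397  0.003 ]
[ 0.6106 -0.0867  0.049 ]
[ 0.6204 -0.0237  0.05  ]
[0.6348 0.1275 0.055 ]
386.0347700171753 212.2943220927115
457.8960166521581 369.8110298387767
647.5487662069696 99.440757672819
```

Request:
step_arm(rows=[[[-0.012, 0, 0], 0], [[-0.028, 0, 0], 0], [[-0.044, 0, 0], 0], [[-0.06, 0, 0], 0], [[-0.07, 0, 0], 0]])

```text
clock: 6.05
tool_pos: [0.5331, -0.0565, 0.0084]
tcp_rot: [-3.141, 0.001, 3.075]
force: [0.1, 0.2, -0.4]
opening: 0.043
grasp_force: 32.7
```

Request:
step_arm(rows=[[[0, 0, 0], 0], [[0, 0, 0], 0], [[0, 0, 0], 0], [[0, 0, 0], 0]], fingers=0.8)

```text
clock: 6.38
tool_pos: [0.5308, -0.056, 0.0081]
tcp_rot: [-3.141, -0.0, 3.075]
force: [-1.2, -0.9, 1.1]
opening: 0.0688
grasp_force: 0.0
```

Request:
step_arm(rows=[[[0, 0, -0.02], 0], [[0, 0, -0.06], 0], [[0, 0, -0.1], 0], [[0.06, 0, -0.12], 0], [[0.11, 0, -0.12], 0]])

```text
clock: 6.8
tool_pos: [0.4511, -0.0509, 0.1062]
tcp_rot: [-3.141, 0.004, 3.076]
force: [-0.6, -0.6, 0.1]
opening: 0.0685
grasp_force: 0.0
```

Request:
step_arm(rows=[[[0.01, 0, 0.03], 0], [[0.01, 0, 0.06], 0], [[0.01, 0, 0.09], 0], [[0.01, 0, 0.11], 0], [[0.01, 0, 0.118], 0]], fingers=0.15)

```text
clock: 7.22
tool_pos: [0.4409, -0.0498, 0.0074]
tcp_rot: [3.141, -0.002, 3.075]
force: [-0.4, 0.2, -1.6]
opening: 0.0129
grasp_force: 0.0
```

```bash
python3 - <<'E'
from h import *
s=arm.state(); print(s['tool_pos'],s['force'],s['opening'])
d=cap('scene','s3'); a=d["pixels"][165:325,180:450,::-1]; w=cap('wrist','w3')["pixels"][150:400,170:470,::-1]
a=cv2.resize(a,None,fx=2.9,fy=2.9,interpolation=2)[:,:500]; w=cv2.resize(w,(300,250))
cv2.imwrite("pics/c3.png",np.hstack([a,cv2.copyMakeBorder(w,0,a.shape[0]-250,0,0,0)]))
E
```

```text
[ 0.44085595 -0.0497647   0.0074472 ] [-0.36221925  0.16581321 -1.57558172] 0.01285185463538701
```

View pics/c3.png

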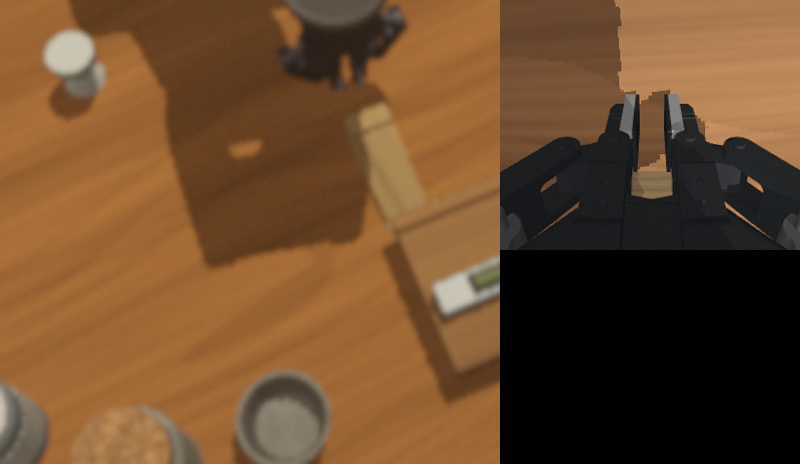

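Request:
step_arm(rows=[[[-0.012, 0, -0.004], 0], [[-0.024, 0, -0.004], 0], [[-0.034, 0, -0.004], 0], [[-0.044, 0, -0.004], 0], [[-0.05, 0, -0.004], 0]])

```text
clock: 7.73
tool_pos: [0.4837, -0.0529, 0.0128]
tcp_rot: [-3.141, 0.001, 3.075]
force: [-1.4, -0.3, -0.0]
opening: 0.0128
grasp_force: 0.5
```

Request:
step_arm(rows=[[[-0.003, 0, 0], 0], [[-0.006, 0, 0], 0], [[-0.009, 0, 0], 0], [[-0.012, 0, 0], 0], [[-0.015, 0, 0], 0]])

```text
clock: 8.15
tool_pos: [0.4942, -0.0535, 0.0124]
tcp_rot: [-3.142, -0.0, 3.075]
force: [-1.0, -0.2, -0.5]
opening: 0.0128
grasp_force: 0.2
```

```bash
cat >> h.py <<'E'
def bub(d,name=None):
    # strip along level axis (base y), sampled at level top
    o=np.array([.694,.047]); 
    ex=np.array([.9977,-.068]); ey=np.array([.068,.9977])
    im=np.asarray(d["pixels"]).astype(np.float32); ts=np.arange(-.14,.03,.001); rows=[]
    for x in np.arange(-.005,.036,.001):
        uv=np.array([proj(d,[*(o+x*ex+t*ey),.078]) for t in ts],np.float32)
        rows.append(cv2.remap(im,uv[:,0],uv[:,1].copy(),cv2.INTER_CUBIC)[:,0] if 0 else cv2.remap(im,uv[None,:,0].copy(),uv[None,:,1].copy(),cv2.INTER_CUBIC)[0])
    return np.clip(np.array(rows),0,255).astype(np.uint8)
E
python3 - <<'E'
from h import *
s=arm.state(); print(s['tool_pos'],s['force'],s['opening'])
d=cap('scene','s4'); A=bub(load('scene0')); B=bub(d); w=load('w1'); w['fish']=1; C=bub(w)
m=np.vstack([A,B,C])[:,:,::-1]
cv2.imwrite("pics/b4.png",cv2.resize(m,None,fx=4,fy=4,interpolation=0))
E
```

```text
[ 0.49424451 -0.05354013  0.01240035] [-0.96271694 -0.23992235 -0.4905069 ] 0.01281774050775818
```

View pics/b4.png

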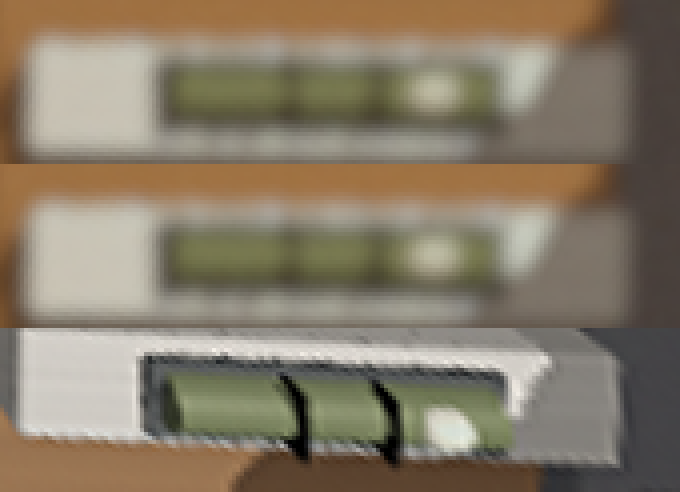

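```bash
cat >> h.py <<'E'
def meas(n='s'):
    import time
    d=cap('scene',n); b=bub(d)[18:28,42:124].astype(float); 
    bl=b[:,:,2].mean(0); g=b.mean((0,2))
    w=np.clip(bl-np.percentile(bl,50)-25,0,None); t=np.arange(42,124)
    c=(w*t).sum()/w.sum(); s=arm.state()
    print("bubble %.1f off %.1f (peak %.0f)"%(c,83.75-c,w.max()),s['clock'],s['tool_pos'].round(4),s['force'].round(1))
E
python3 -c "
from h import *
meas('s5')"
```

```text
bubble 108.2 off -24.4 (peak 46) 8.25 [ 0.4945 -0.0536  0.0125] [-0.2 -0.5  1. ]
```

Request:
step_arm(rows=[[[-0.003, 0, 0], 0], [[-0.006, 0, 0], 0], [[-0.009, 0, 0], 0], [[-0.012, 0, 0], 0], [[-0.015, 0, 0], 0]])

```text
clock: 8.67
tool_pos: [0.5064, -0.0543, 0.0125]
tcp_rot: [-3.141, -0.0, 3.075]
force: [-0.7, 0.4, 0.6]
opening: 0.0124
grasp_force: 0.5
```

Request:
step_arm(rows=[[[-0.003, 0, 0], 0], [[-0.006, 0, 0], 0], [[-0.009, 0, 0], 0], [[-0.012, 0, 0], 0], [[-0.012, 0, 0], 0]])

```text
clock: 9.08
tool_pos: [0.5156, -0.0549, 0.0123]
tcp_rot: [-3.142, -0.001, 3.075]
force: [-1.2, 0.1, -1.1]
opening: 0.0124
grasp_force: 1.4
```

```bash
python3 -c "
from h import *
meas('s6')"
```

```text
bubble 105.9 off -22.2 (peak 49) 9.1333 [ 0.5157 -0.055   0.0123] [-2.3  0.7 -0.1]
```

Request:
step_arm(rows=[[[-0.002, 0, 0], 0], [[-0.004, 0, 0], 0], [[-0.006, 0, 0], 0], [[-0.008, 0, 0], 0], [[-0.01, 0, 0], 0]])

```text
clock: 9.55
tool_pos: [0.5228, -0.0554, 0.0123]
tcp_rot: [3.142, -0.002, 3.075]
force: [-12.1, 0.9, 6.5]
opening: 0.013
grasp_force: 5.9
```

```bash
python3 -c "
from h import *
meas('s7')"
```

```text
bubble 102.8 off -19.1 (peak 51) 9.6 [ 0.5233 -0.0554  0.0123] [-3.5  0.9  0.9]
```

Request:
step_arm(rows=[[[-0.003, 0, 0], 0], [[-0.006, 0, 0], 0], [[-0.009, 0, 0], 0], [[-0.012, 0, 0], 0], [[-0.015, 0, 0], 0]])

```text
clock: 10.02
tool_pos: [0.5348, -0.0562, 0.0123]
tcp_rot: [3.142, -0.002, 3.075]
force: [-12.3, 1.3, 7.9]
opening: 0.0126
grasp_force: 6.0
```

```bash
python3 -c "
from h import *
meas('s8')"
```

```text
bubble 96.0 off -12.3 (peak 41) 10.0667 [ 0.5355 -0.0563  0.0123] [-2.6 -0.5 -1.3]
```

Request:
step_arm(rows=[[[-0.002, 0, 0], 0], [[-0.004, 0, 0], 0], [[-0.006, 0, 0], 0], [[-0.008, 0, 0], 0], [[-0.01, 0, 0], 0]])

```text
clock: 10.48
tool_pos: [0.5428, -0.0567, 0.0123]
tcp_rot: [3.142, -0.002, 3.075]
force: [-11.6, 0.3, 7.2]
opening: 0.0128
grasp_force: 5.8
```

```bash
python3 -c "
from h import *
meas('s9')"
```

```text
bubble 90.9 off -7.1 (peak 40) 10.5333 [ 0.5432 -0.0568  0.0123] [-4.  -0.4  0.2]
```

Request:
step_arm(rows=[[[-0.002, 0, 0], 0], [[-0.004, 0, 0], 0], [[-0.006, 0, 0], 0], [[-0.008, 0, 0], 0], [[-0.009, 0, 0], 0]])

```text
clock: 10.95
tool_pos: [0.5502, -0.0572, 0.0123]
tcp_rot: [3.142, -0.002, 3.075]
force: [-10.8, 1.3, 7.7]
opening: 0.0127
grasp_force: 5.6
```

```bash
python3 -c "
from h import *
meas('s10')
cv2.imwrite('pics/b10.png',cv2.resize(np.vstack([bub(load('s9')),bub(load('s10'))])[:,:,::-1],None,fx=4,fy=4,interpolation=0))"
```

```text
bubble 87.5 off -3.8 (peak 44) 11.0 [ 0.5503 -0.0572  0.0123] [-7.6  0.5  3.4]
```

View pics/b10.png

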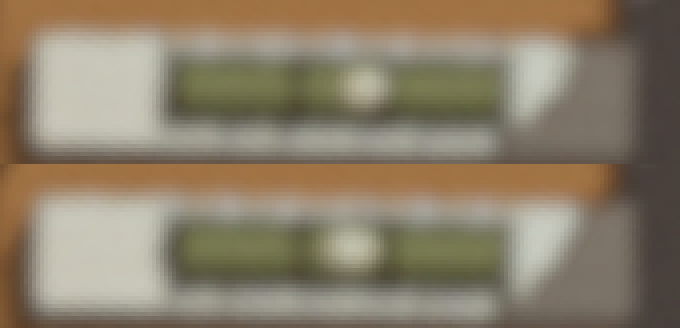

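Request:
step_arm(rows=[[[-0.001, 0, 0], 0], [[-0.002, 0, 0], 0], [[-0.003, 0, 0], 0], [[-0.003, 0, 0], 0]])

```text
clock: 11.33
tool_pos: [0.5527, -0.0574, 0.0123]
tcp_rot: [3.142, -0.002, 3.075]
force: [-7.8, 0.2, 3.1]
opening: 0.0129
grasp_force: 3.9
```

Request:
step_arm(rows=[[[0.02, 0, 0], 0], [[0.05, 0, 0], 0], [[0.08, 0, -0.03], 0], [[0.1, 0, -0.08], 0], [[0.1, 0, -0.13], 0]])

```text
clock: 11.75
tool_pos: [0.4704, -0.0516, 0.1165]
tcp_rot: [3.141, -0.003, 3.075]
force: [0.9, -0.2, -0.4]
opening: 0.013
grasp_force: 0.0
```

Request:
step_arm(rows=[[[0, 0, -0.05], 0], [[-0.03, 0, -0.1], 0], [[-0.06, 0, -0.12], 0], [[-0.08, 0, -0.14], 0], [[-0.08, 0, -0.14], 0]])

```text
clock: 12.17
tool_pos: [0.5406, -0.0569, 0.2317]
tcp_rot: [-3.141, 0.005, 3.075]
force: [0.9, -0.1, -0.0]
opening: 0.0125
grasp_force: 0.0
```

```bash
python3 -c "
from h import *
meas('s11'); d=cap('wrist','w11'); d['fish']=1
w=bub(d)[:,:,::-1]; s=bub(load('s11'))[:,:,::-1]
uv=[proj(d,[.694,-.01+y,.078]) for y in(-.08,.08)];print(uv)
a=np.asarray(d['pixels'])[:,:,::-1]
t=cv2.resize(np.vstack([s,w]),None,fx=4,fy=4,interpolation=0)
cv2.imwrite('pics/b11.png',np.vstack([t,cv2.resize(a,(400,250))[:, :].copy() if 0 else cv2.copyMakeBorder(cv2.resize(a,(400,250)),0,0,0,t.shape[1]-400,0)]))"
```

```text
bubble 86.1 off -2.4 (peak 46) 12.2167 [ 0.5388 -0.0566  0.2295] [-0.3 -0.1 -1.6]
[(np.float64(301.65042270481564), np.float64(311.6631283322473)), (np.float64(432.7018664751481), np.float64(300.3828942156905))]
```

View pics/b11.png

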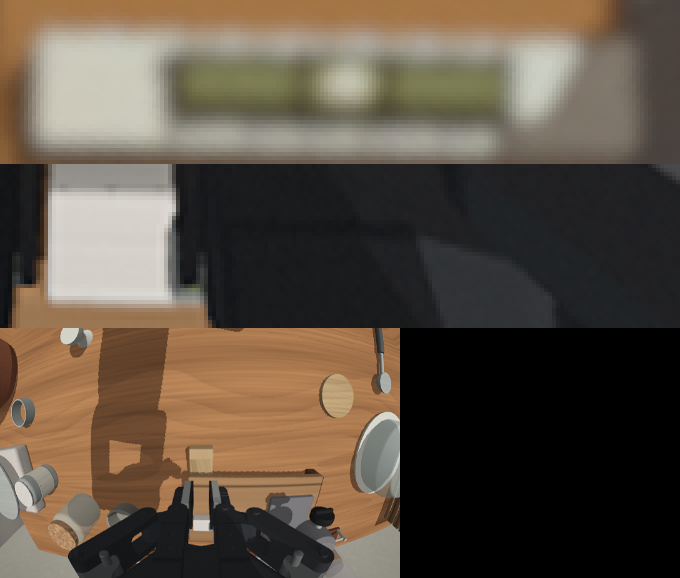

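Request:
step_arm(rows=[[[0.01, -0.05, 0], 0.1], [[0.02, -0.1, 0], 0.2], [[0.03, -0.15, 0], 0.3], [[0.04, -0.2, 0.01], 0.4], [[0.05, -0.25, 0.02], 0.42]])

```text
clock: 12.68
tool_pos: [0.4825, -0.2545, 0.2117]
tcp_rot: [-3.142, -0.0, 2.74]
force: [0.4, 0.1, -0.9]
opening: 0.0129
grasp_force: 0.0
```

Request:
step_arm(rows=[[[0, 0, 0], 0], [[0, 0, 0], 0]])

```text
clock: 12.85
tool_pos: [0.4825, -0.2545, 0.2109]
tcp_rot: [3.141, -0.002, 2.742]
force: [0.7, -0.2, -0.1]
opening: 0.0127
grasp_force: 0.0
```

```bash
python3 - <<'E'
from h import *
print(arm.state()['tool_pos'])
d=cap('wrist','w12'); d['fish']=1; w=load('w1'); w['fish']=1
for k in(w,d):
    b=bub(k).astype(int)
    for r in (16,19,22,25): print(r,' '.join(str(v) for v in b[r,36:128].sum(1)//3))
    print('blue22',' '.join(str(v) for v in b[19:27,36:128,2].mean(0).astype(int)))
E
```

```text
[ 0.48245097 -0.25450874  0.21086248]
16 77 69 69 66 53 40 42 71 110 124 124 121 121 119 120 120 119 118 118 119 118 117 117 116 114 115 115 112 113 114 113 113 117 108 87 70 39 0 0 40 81 107 112 112 109 109 110 109 108 109 109 108 108 109 109 110 97 65 20 0 0 52 95 108 107 105 105 105 104 103 103 103 103 102 102 102 101 102 101 101 100 101 101 100 100 100 96 92 94 96 127 182
19 63 79 88 82 59 47 47 48 73 117 145 142 138 137 137 137 137 136 135 136 136 137 135 134 135 137 136 134 136 136 134 134 134 135 139 128 93 48 7 3 45 94 123 139 132 129 130 129 127 127 127 127 126 125 124 125 125 130 126 74 13 0 0 40 103 129 122 117 113 120 122 129 137 135 129 133 134 123 109 109 113 114 114 113 114 112 111 106 115 127 152 189
22 92 88 85 80 63 46 46 43 43 82 121 124 119 119 119 119 119 120 121 120 121 121 121 120 121 121 120 122 122 122 124 125 124 124 127 131 125 99 37 0 26 85 121 133 133 129 129 128 128 129 129 128 129 129 129 128 129 134 142 127 92 43 11 33 94 143 139 131 121 131 162 193 202 206 208 208 209 208 210 202 169 136 123 128 129 128 128 129 127 129 140 153
25 84 69 78 92 91 84 62 
[... 1525 characters left out ...]
07 106 105 106 107 106 106 106 106 105 105 106 105 105
25 203 203 204 207 211 206 144 82 85 82 69 59 50 41 61 104 134 139 137 136 135 134 134 133 133 134 133 132 133 133 134 132 131 132 131 131 129 129 130 131 132 137 130 103 39 0 10 53 98 125 125 128 139 150 155 161 159 164 159 143 125 119 124 124 104 62 28 0 0 32 82 114 125 125 122 121 122 121 120 120 120 120 119 120 120 119 119 120 119 119 119 120
blue22 198 198 199 202 204 190 126 75 78 82 86 74 59 51 64 87 98 99 98 97 97 97 97 97 97 97 97 96 96 96 97 96 95 95 95 95 95 95 95 97 95 88 66 45 29 31 49 70 86 93 92 93 98 103 106 109 107 107 106 103 97 96 91 78 58 37 28 31 45 63 80 90 93 93 92 92 92 92 92 91 91 91 91 91 90 90 91 90 90 91 91 91
```

```bash
python3 - <<'E'
from h import *
d=load('w12'); d['fish']=1; b=bub(d).astype(int)
for r in range(26,37,2): print(r,' '.join(str(v) for v in b[r,74:116].sum(1)//3))
def dk(g,a,c):
    w=np.clip(80-g[a:c],0,None); return (w*np.arange(a,c)).sum()/max(w.sum(),1)
for r in range(24,37):
    g=b[r].sum(1)/3.; l=dk(g,74,88); m=dk(g,96,112); s=g[int(l)+4:int(m)-3]; w=np.clip(s-135,0,None)
    print(r,l.round(1),m.round(1),((l+m)/2).round(2),((w*np.arange(int(l)+4,int(m)-3)).sum()/max(w.sum(),1e-9)).round(2))
E
```

```text
26 134 135 137 141 138 129 73 7 8 49 100 133 138 136 156 173 184 193 187 190 196 190 166 143 134 132 125 91 43 3 0 25 71 112 131 134 130 129 128 129 129 128
28 133 133 133 135 136 141 106 27 0 55 101 126 146 147 172 198 210 212 211 211 212 213 214 204 182 149 140 126 101 41 0 24 77 114 132 142 134 134 132 131 132 133
30 121 121 121 123 123 132 118 61 23 52 95 113 135 144 171 197 215 218 220 218 218 218 220 221 224 193 151 119 113 68 10 12 70 114 125 131 127 124 125 124 125 124
32 116 115 117 118 120 122 117 66 28 51 85 102 125 141 165 188 209 214 219 219 218 219 223 222 228 210 161 114 105 83 28 10 60 112 120 120 118 117 118 115 116 117
34 76 97 116 96 85 79 76 42 8 30 79 114 112 99 123 162 196 207 212 213 221 223 222 222 209 188 144 104 61 55 36 14 51 100 108 110 116 105 95 103 111 102
36 121 91 124 143 92 28 5 1 0 31 87 109 138 157 129 110 131 175 180 171 179 195 184 182 167 132 72 13 0 0 2 38 69 97 109 106 118 130 124 103 109 140
24 81.1 103.0 92.03 0.0
25 81.4 103.3 92.35 91.81
26 81.7 103.7 92.69 92.29
27 81.8 104.0 92.86 92.71
28 81.8 104.1 92.97 93.06
29 81.9 104.4 93.15 93.49
30 82.1 104.5 93.28 93.82
31 82.2 104.7 93.42 94.03
32 82.2 104.8 93.47 94.15
33 82.1 104.8 93.48 94.35
34 81.9 104.3 93.09 94.39
35 80.8 103.5 92.17 94.21
36 81.0 102.9 91.94 94.01
```

```bash
python3 -c "
from h import *
meas('s13'); print(close_job())"
```

```text
bubble 86.0 off -2.3 (peak 47) 12.95 [ 0.4837 -0.2526  0.2119] [ 0.2 -0.4 -0.3]
the job is handed in; nothing more can be done
None
```

The wedge is flat under the steel foot, thin end first, and holding the board with the bubble about 0.5 mm short of dead centre, well inside its two lines. The gripper is clear of everything, and I handed the job in at about 13 s; no verdict came back.

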